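# Switch on the guarded lamp supply

### The job

Switch on the lamp supply: on the switch box with the domed lamp, lift the hinged guard with a fingertip under its lip, push the toggle beneath right over to the rear, then tip the guard forward again so that it drops shut over the toggle. Nothing needs gripping; leave the guard and toggle of the box with the rotary knob alone, and do not shove, tip or pick up either box or anything else on the bench.

Things in the scene. Friction and masses are not known exactly. Their poses are not given: they have to be found in the camera images.
- lamp_box: the switch box with the domed lamp: grey bench box 120 (x) x 124 (y) x 60 mm high, loose, 2.5 kg. Origin: centre of its underside; x to its rear (away from the operator), y left, z up. The guarded switch is on top, centre line at y = -20 mm, with the white domed lamp (23 mm across, 23 mm high) to the left of it.
- lamp_hinge (a point): middle of the hinge axis of the lamp box's guard, along the box's y, 30 mm above its top; hinge ears reach 28 mm to either side. The grey guard is a channel 43 mm wide and 62 mm from hinge to front end, front open; its 3 mm top plate has its upper face 5 mm above the axis, its side walls reach 25 mm below the axis.
- lamp_lip (a point): middle of the front lower edge of the lip of the lamp box's guard (moves with the guard). The flat lip, 40 mm wide, 4 mm thick, goes on 20 mm ahead of the top plate; its end is 82 mm from the hinge axis, its underside 1 mm above the axis. The shut lip overhangs the box's front by 16 mm, with nothing beneath the overhang down to the bench.
- lamp_guard (a joint): angle of the lamp box's guard: 0 = shut, grows as the lip is lifted up and back; stop at 2.1 rad. It weighs about 50 g. Let go below about 1.5 rad it drops shut within about 2 s; beyond about 1.75 rad it falls back against the stop and stays up.
- lamp_toggle_end (a point): centre of the 11 mm ball end of the lamp box's steel toggle, 23 mm from its pivot; the pivot lies at the level of the box's top, 32 mm in front of the hinge axis.
- lamp_toggle (a joint): angle of the lamp box's toggle: 0 = off (leans 24 degrees to the front), 0.84 = on (leans 24 degrees to the rear). It snaps over past the middle under about 1 N and stays on either side. It clears the shut guard in both positions.
- knob_box: the switch box with the rotary knob: grey bench box 120 (x) x 124 (y) x 60 mm high, loose, 2.5 kg. Origin: centre of its underside; x to its rear (away from the operator), y left, z up. The guarded switch is on top, centre line at y = -20 mm, with a black rotary knob (28 mm across, 22 mm high, fixed) to the left of it.
- knob_hinge (a point): middle of the hinge axis of the knob box's guard, along the box's y, 30 mm above its top; hinge ears reach 28 mm to either side. The grey guard is a channel 43 mm wide and 62 mm from hinge to front end, front open; its 3 mm top plate has its upper face 5 mm above the axis, its side walls reach 25 mm below the axis.
- knob_lip (a point): middle of the front lower edge of the lip of the knob box's guard (moves with the guard). The flat lip, 40 mm wide, 4 mm thick, goes on 20 mm ahead of the top plate; its end is 82 mm from the hinge axis, its underside 1 mm above the axis. The shut lip overhangs the box's front by 16 mm, with nothing beneath the overhang down to the bench.
- knob_guard (a joint): angle of the knob box's guard: 0 = shut, grows as the lip is lifted up and back; stop at 2.1 rad. It weighs about 50 g. Let go below about 1.5 rad it drops shut within about 2 s; beyond about 1.75 rad it falls back against the stop and stays up.
- knob_toggle_end (a point): centre of the 11 mm ball end of the knob box's steel toggle, 23 mm from its pivot; the pivot lies at the level of the box's top, 32 mm in front of the hinge axis.
- knob_toggle (a joint): angle of the knob box's toggle: 0 = off (leans 24 degrees to the front), 0.84 = on (leans 24 degrees to the rear). It snaps over past the middle under about 1 N and stays on either side. It clears the shut guard in both positions.
- timer: white bench timer lying face up, 66x68x21 mm. Loose bystander; origin: centre of its underside.
- weighing_bottle: small glass weighing bottle with lid, 48x48x47 mm. Loose bystander; origin: centre of its underside.
- blue_cap: screw cap, 36 mm across, 20 mm high. Loose bystander; origin: centre of its underside.
- sample_bottle: white sample bottle, 46 mm across, 100 mm high. Loose bystander; origin: centre of its underside.
- marker: marker pen lying, 12x140x16 mm, its length along y. Loose bystander; origin: centre of its underside.

How it is judged:
By the outcome, as a careful person would: the job done as asked, in the order asked, and still so for the second after the job is handed in, with the robot touching nothing.
It also fails if it takes over 56 s, if anything falls off the work surface, if the arm or the gripper's body presses on something with over 40 N, if the wrist force passes 120 N, or if a joint passes its speed limit or range.

### The arm

A 7-joint arm with a two-finger parallel gripper is mounted at the origin on a cart in front of the work surface, level with it; the furniture and walls round the work are solid. World frame = base frame: x ahead of the robot, y to its left, z up, the work surface at z = 0. Lengths are in m, angles in rad, forces in N, time in s.
With the tool pointing down it reaches from about 0.4 to 0.925 m from the base axis. Payload 5.6 kg.
Tool frame: the origin (TCP) lies between the finger pads; the fingertips stand bot.tip_reach ahead of it and the grasp point (between the pads) lies 11 mm behind it (bot.tip_reach is the distance from the TCP to the fingertips, in m); z points along the fingers, y is the line along which they close (so a half turn about z gives the same grasp; the last joint's range is limited). The gripper opens to 85 mm and grips with 20 to 120 N. Pads are 22 mm wide; open, the fingers measure 114 mm over their backs; the gripper's body (76 mm by 85 mm) begins 54 mm behind the grasp point. The pads swing forward as they close: fully open they stand 13 mm farther back than shut.
Start: joints at [1.16, 0.468, -0.012, 1.603, 0.006, 1.071, -0.056], TCP at [0.234, -0.607, 0.239] pointing down, gripper open.
Joint ranges: [-2.53, 2.53], [-0.31, 2.02], [-1.57, 1.55], [0.28, 2.44], [-1.29, 4.43], [0.15, 1.84], [-2.92, 2.92]. Speed limits (rad/s): [2.57, 2.57, 3.14, 3.14, 3.14, 3.14, 3.14].

### API

Orientations are given as a unit quaternion [x, y, z, w].
In Python, from bench import bot, camera, camera_model, boxes_of, regions_of, spot_point gives the robot as it stands.
- The arm moves only by the tool move_arm, never from a script. Its argument "steps" is a list of rows, each an object of numbers: "tx", "ty", "tz": the shift along the tool's x, y, z in m; "turn": the turn about the tool's z in rad. In form: [{"tx": .., "ty": .., "tz": .., "turn": ..}, ...]. A call has 1 to 20 rows; each row is the pose to reach, as a shift and turn from the pose commanded when the call began, along the tool's axes at that moment; what a row does not reach only later rows make up. A row lasts 1/10 s, in which the tool goes at most 50 mm and 8.59 degrees, less where a joint would pass 70% of its speed; a pose out of reach is approached as far as the arm can. A call with a gripper value outside its range is refused whole. "fingers" is the closure, from -1 (fully open) to 1 (shut), set as the call begins (left out, the last holds). The fingers move at their own pace and stop on an object; "newtons" is the grip in N (left out, the last holds). Time passes only in rows, so rows that repeat a pose let the fingers close. It gives the time, the measured TCP pose, the force, the opening and the grip force at its end, in the units of the state.
- bot.sense(): the state, without advancing time (a new reading comes with each control period).
- camera(name): name is "scene" or "top" or "wrist"; returns the picture (420x560x3 uint8, blue, green, red); there is no depth.
- camera_model(name): a dict with "K" (3x3 intrinsics, pixels), "D" ([k1, k2, p1, p2, k3] as OpenCV has them; the pictures are not rectified), "origin" and "orientation" of the camera in the world. Camera axes: x right, y up, looking along -z (the intrinsics and any distortion apply to the point x, -y, -z); pixel columns grow to the right and rows downward; lengths in m; the calibration is good to about 2 mm. A picture is of the moment at which its call begins: read the wrist's pose just before it. camera_model takes no time and is no camera call; for the wrist camera it gives the pose at the moment of the call.
- bot.hand_in(): hands the job in; it is judged then, once.
Trained networks look in the newest picture that a camera, given by its name, has taken for a name from the list of things; names that differ only in an ending like _2 or _b are one class to them, and where a whole thing is asked for, a point or a joint stands for the part that bears it (a point fixed in the world has none). Each returns a list of dicts, best first, with "p" (0 to 1); they miss things now and then, are a little off and sometimes report something else, mostly with a low value. They report only what shows in the picture. A call takes as long as a camera call.
- boxes_of(thing, camera): "box" ([left, top, right, bottom] in pixels, round what is visible of it).
- regions_of(thing, camera): "region" (420x560 bool, what is visible of it) and "box" ([left, top, right, bottom] in pixels, round what is visible of it).
- spot_point(thing, camera): "centre" ([row, column] in pixels: a listed point, or the origin of a listed thing).
The state is a dict: "clock": time; "qpos": joint angles; "qvel": joint speeds; "effort": joint torques, N m; "ee_pos": TCP position; "orientation": TCP orientation; "contact_force": force on the tool from outside, world axes, zero at the start; "wrist_torque": the same for the moment, N m; "finger_gap": opening from 0.0 (shut) to 1.0 (fully open); "finger_force": force on a finger pad.
Only numpy, scipy, OpenCV 4.12 (cv2) and the standard library are available. Lean on these libraries where they do the work, as an engineer would, in place of code of your own. Each camera call takes 0.05 s, during which the arm holds its last target. There are 200 camera calls.

## Working session

There is one attempt and no reset: what is moved stays moved. The work goes in short steps, Python scripts to look and compute and a tool call to move; the robot and the scene stay as the last step left them, time stands still between calls to the robot, and variables do not carry over. Pictures are saved under pics/ and viewed, at most 10 in all, crops included, and the job is handed in when it is done.

Besides the shell and the picture viewer there is one more tool, called after ">>>" by a JSON object that holds its "method" and its "body". move_arm: Moves the arm, as the interface text tells. Its arguments: {"type":"object","properties":{"steps":{"type":"array"},"fingers":{"type":"number"},"newtons":{"type":"number"}},"required":["steps"]}

```bash
mkdir -p pics; cat > h.py <<'E'
import numpy as np,cv2
from scipy.spatial.transform import Rotation as R
from bench import bot,camera,camera_model,boxes_of,regions_of,spot_point
def ray(m,rc):
    K=np.array(m["K"]);D=np.array(m["D"],float)
    u=cv2.undistortPoints(np.array([[[rc[1],rc[0]]]],float),K,D)[0,0]
    d=R.from_quat(m["orientation"]).apply([u[0],-u[1],-1]); return np.array(m["origin"]),d/np.linalg.norm(d)
def onz(m,rc,z):
    o,d=ray(m,rc); return o+d*(z-o[2])/d[2]
def proj(m,p):
    q=R.from_quat(m["orientation"]).inv().apply(np.array(p)-m["origin"])
    q=q*[1,-1,-1]
    uv=cv2.projectPoints(q.reshape(1,3),np.zeros(3),np.zeros(3),np.array(m["K"]),np.array(m["D"],float))[0][0,0]
    return uv
def tri(rs):
    A=0;b=0
    for o,d in rs:
        P=np.eye(3)-np.outer(d,d);A=A+P;b=b+P@o
    return np.linalg.solve(A,b)
E
python3 - <<'E'
from h import *
s=bot.sense();print(s['clock'],s['ee_pos'],s['orientation'],s['finger_gap'],bot.tip_reach)
ims=[]
for c in("scene","top"):
    im=camera(c);cv2.imwrite(f"pics/{c}0.png",im);m=camera_model(c);print(c,np.round(m["origin"],3),np.round(m["orientation"],3))
    for t in("lamp_hinge","lamp_lip","lamp_toggle_end","lamp_box","knob_hinge","knob_lip","knob_box"):
        z={"hinge":.09,"lip":.091,"end":.081,"box":0}[t.split('_')[-1]]
        for r in spot_point(t,c)[:2]: print(t,round(r["p"],2),np.round(r["centre"],1),np.round(onz(m,r["centre"],z),4))
print(bot.sense()['clock'])
E
```

```text
0.0 [ 0.23345519 -0.60604168  0.23833664] [ 9.83139822e-01  1.82853250e-01 -2.22102597e-04 -8.54806548e-04] 1.001959791538195 0.008
scene [-0.604  0.686  0.76 ] [-0.25   0.455  0.748 -0.413]
lamp_hinge 0.79 [185.3 303.9] [ 0.6077 -0.149   0.09  ]
lamp_lip 0.62 [227.6 272.1] [0.4209 0.0827 0.091 ]
lamp_lip 0.49 [196.8 314.1] [ 0.5183 -0.1265  0.091 ]
lamp_toggle_end 0.51 [261.5 295.5] [0.2582 0.1125 0.081 ]
lamp_box 0.66 [213.3 297.1] [ 0.5989 -0.118   0.    ]
lamp_box 0.33 [197.1 316.6] [ 0.6644 -0.2431  0.    ]
knob_hinge 0.92 [209.8 243.9] [0.5578 0.0973 0.09  ]
knob_lip 0.84 [218.5 262.5] [0.4804 0.0787 0.091 ]
knob_lip 0.63 [225.  271.3] [0.4346 0.077  0.091 ]
knob_box 0.98 [238.  240.2] [0.5565 0.1144 0.    ]
top [0.303 0.026 1.331] [ 0.053 -0.056 -0.704  0.706]
lamp_hinge 0.57 [167.2 343.9] [ 0.6053 -0.1443  0.09  ]
lamp_lip 0.94 [203.9 340.2] [ 0.5096 -0.1331  0.091 ]
lamp_box 0.68 [176.3 327.1] [ 0.6016 -0.1101  0.    ]
lamp_box 0.28 [189.1 410.2] [ 0.5661 -0.336   0.    ]
knob_hinge 0.76 [190.7 249. ] [0.5434 0.0986 0.09  ]
knob_lip 0.84 [217.6 250.3] [0.474  0.0945 0.091 ]
knob_box 0.58 [194.7 241.2] [0.5496 0.1251 0.    ]
knob_box 0.21 [166.6 344.8] [ 0.6289 -0.1592  0.    ]
0.8
```

View pics/scene0.png

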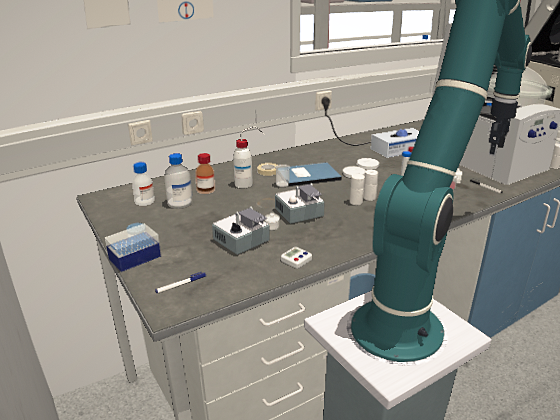

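View pics/top0.png

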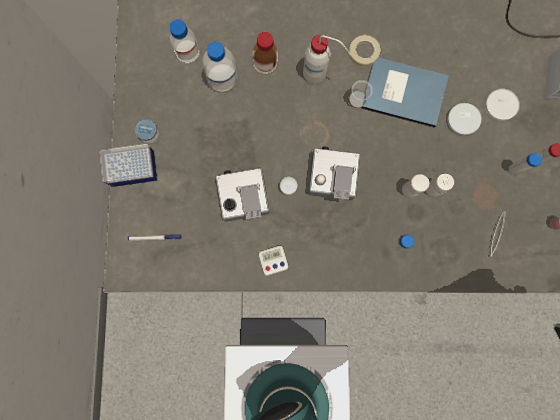

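The scene picture shows the lamp box at about (300,203), and the top picture shows it at (335,174). Its lamp is at (321,180) and its guard points toward the robot, lip near (340,200). The knob box is left of it. I'm closing the fingers and moving in above and in front of the lamp box for a closer wrist view.

>>> {"method": "move_arm", "body": {"steps": [{"tx": 0.028,"ty": -0.026,"tz": -0.01,"turn": 0.035},{"tx": 0.056,"ty": -0.051,"tz": -0.02,"turn": 0.07},{"tx": 0.084,"ty": -0.077,"tz": -0.03,"turn": 0.1},{"tx": 0.112,"ty": -0.103,"tz": -0.04,"turn": 0.135},{"tx": 0.14,"ty": -0.128,"tz": -0.05,"turn": 0.17},{"tx": 0.168,"ty": -0.154,"tz": -0.06,"turn": 0.2},{"tx": 0.196,"ty": -0.18,"tz": -0.06,"turn": 0.235},{"tx": 0.224,"ty": -0.205,"tz": -0.06,"turn": 0.27},{"tx": 0.252,"ty": -0.231,"tz": -0.06,"turn": 0.3},{"tx": 0.28,"ty": -0.256,"tz": -0.06,"turn": 0.335},{"tx": 0.308,"ty": -0.282,"tz": -0.06,"turn": 0.37},{"tx": 0.336,"ty": -0.308,"tz": -0.06,"turn": 0.4},{"tx": 0.364,"ty": -0.333,"tz": -0.06,"turn": 0.435},{"tx": 0.392,"ty": -0.359,"tz": -0.06,"turn": 0.47},{"tx": 0.392,"ty": -0.359,"tz": -0.06,"turn": 0.47},{"tx": 0.392,"ty": -0.359,"tz": -0.06,"turn": 0.47}], "fingers": 1}}

```text
clock: 2.4
ee_pos: [0.4706, -0.13, 0.2993]
orientation: [0.999, -0.05, -0.0, 0.0]
contact_force: [0.7, -0.9, -0.9]
finger_gap: 0.004
finger_force: 0.0
```

```bash
python3 - <<'E'
from h import *
s=bot.sense();print(s['clock'],s['ee_pos'],s['orientation'],s['finger_gap'],s['contact_force'])
c="wrist";m=camera_model(c);im=camera(c);cv2.imwrite("pics/w1.png",im);print(np.round(m["origin"],3),np.round(R.from_quat(m["orientation"]).as_matrix()[:,2],3))
for t in("lamp_hinge","lamp_lip","lamp_toggle_end","lamp_box"):
    z={"hinge":.09,"lip":.091,"end":.081,"box":0}[t.split('_')[-1]]
    for r in spot_point(t,c)[:2]: print(t,round(r["p"],2),np.round(r["centre"],1),np.round(onz(m,r["centre"],z),4))
E
```

```text
2.4 [ 0.4705897  -0.13000915  0.2993176 ] [ 9.98754721e-01 -4.98897030e-02 -7.71901853e-06  1.55122284e-04] 0.004145691390624123 [ 0.70336725 -0.8985995  -0.89116122]
[ 0.552 -0.137  0.434] [ 0.319 -0.032  0.947]
lamp_hinge 0.59 [ 48.  275.9] [ 0.6044 -0.1431  0.09  ]
lamp_lip 0.94 [134.6 278.4] [ 0.5213 -0.1375  0.091 ]
lamp_lip 0.6 [ 53.3 275.5] [ 0.5995 -0.1422  0.091 ]
lamp_box 0.83 [ 64.5 265.1] [ 0.6007 -0.1294  0.    ]
```

View pics/w1.png

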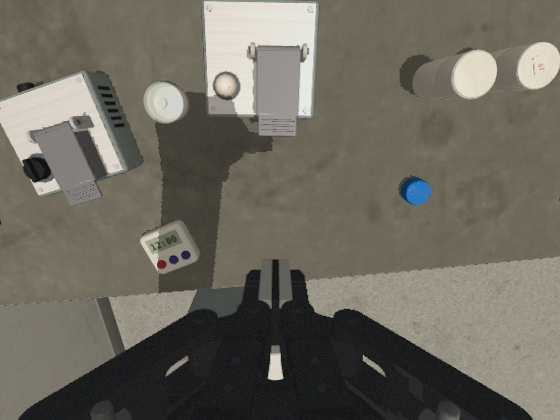

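The wrist view shows the lamp box almost square to the tool. The lip end is at about row 136, columns 258-297, and the hinge ears are near row 50. Next I'll check these pixels against the given sizes.

```bash
python3 - <<'E'
from h import *
m=camera_model("wrist")
for n,rc,z in [("hingeL",(50,250),.09),("hingeR",(50,306),.09),("lipL",(135,258),.095),("lipR",(136,296),.095),("FL",(115,206),.06),("FR",(117,314),.06),("RL",(1,204),.06),("RR",(2,318),.06)]:
    print(n,np.round(onz(m,rc,z),4))
im=cv2.imread("pics/w1.png")[0:160,190:330];cv2.imwrite("pics/w1c.png",cv2.resize(im,None,fx=3.7,fy=3.7,interpolation=cv2.INTER_CUBIC))
E
```

```text
hingeL [ 0.6046 -0.12    0.09  ]
hingeR [ 0.5988 -0.1748  0.09  ]
lipL [ 0.5228 -0.1182  0.095 ]
lipR [ 0.5176 -0.1577  0.095 ]
FL [ 0.5482 -0.0601  0.06  ]
FR [ 0.5331 -0.1817  0.06  ]
RL [ 0.6599 -0.0772  0.06  ]
RR [ 0.6466 -0.1936  0.06  ]
```

View pics/w1c.png

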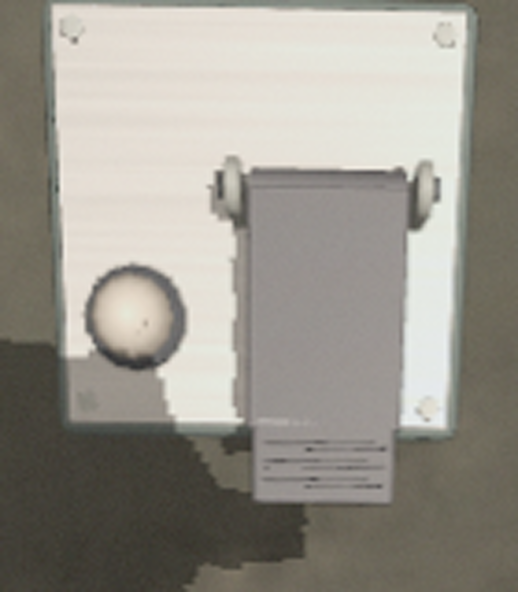

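Everything agrees with the given sizes: hinge at (0.602, -0.147), lip end at (0.520, -0.138), 82 mm apart, yaw about -0.115. I'm descending in front of the lip, with a 10 mm standoff and the tips about 10 mm below it.

>>> {"method": "move_arm", "body": {"steps": [{"tx": 0.01,"ty": 0.002,"tz": 0.025,"turn": 0.015},{"tx": 0.02,"ty": 0.002,"tz": 0.05,"turn": 0.015},{"tx": 0.027,"ty": 0.002,"tz": 0.075,"turn": 0.015},{"tx": 0.027,"ty": 0.002,"tz": 0.1,"turn": 0.015},{"tx": 0.027,"ty": 0.002,"tz": 0.125,"turn": 0.015},{"tx": 0.027,"ty": 0.002,"tz": 0.15,"turn": 0.015},{"tx": 0.027,"ty": 0.002,"tz": 0.175,"turn": 0.015},{"tx": 0.027,"ty": 0.002,"tz": 0.195,"turn": 0.015},{"tx": 0.027,"ty": 0.002,"tz": 0.21,"turn": 0.015},{"tx": 0.027,"ty": 0.002,"tz": 0.21,"turn": 0.015},{"tx": 0.027,"ty": 0.002,"tz": 0.21,"turn": 0.015}]}}

```text
clock: 3.75
ee_pos: [0.4971, -0.1359, 0.0894]
orientation: [0.998, -0.059, -0.0, 0.0]
contact_force: [0.3, -0.8, -0.2]
finger_gap: 0.005
finger_force: 0.0
```

```bash
python3 - <<'E'
from h import *
c="wrist";m=camera_model(c);im=camera(c);cv2.imwrite("pics/w2.png",im)
s=bot.sense();print(s['clock'],s['ee_pos'],s['orientation'],s['contact_force'])
for r in spot_point("lamp_lip",c)[:2]: print(round(r["p"],2),np.round(r["centre"],1),np.round(onz(m,r["centre"],.091),4))
E
```

```text
3.8 [ 0.49752266 -0.1359173   0.08996479] [ 9.98257962e-01 -5.89977941e-02  5.24551869e-04  1.62556673e-04] [0.06786611 0.64891733 0.68453058]
0.57 [240.2 271.9] [ 0.5197 -0.1359  0.091 ]
```

View pics/w2.png

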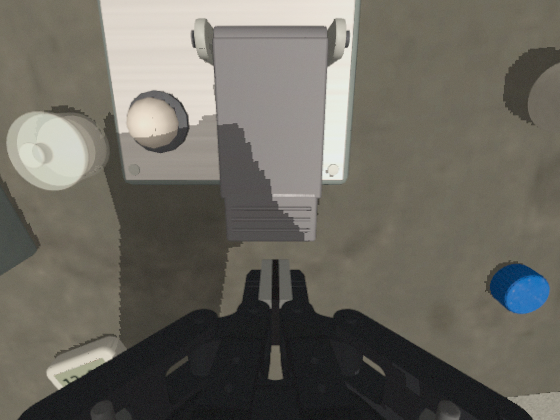

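The finger is in front of the lip, centred on it: tips at row 260, lip end at row 240, and about a 12 mm gap. I'm making contact now and raising the lip along its arc.

>>> {"method": "move_arm", "body": {"steps": [{"tx": 0.006,"ty": 0,"tz": 0},{"tx": 0.01,"ty": 0,"tz": 0},{"tx": 0.013,"ty": 0,"tz": 0},{"tx": 0.015,"ty": 0,"tz": 0},{"tx": 0.015,"ty": 0,"tz": -0.003},{"tx": 0.015,"ty": 0,"tz": -0.007},{"tx": 0.016,"ty": 0,"tz": -0.011},{"tx": 0.017,"ty": 0,"tz": -0.015},{"tx": 0.018,"ty": 0,"tz": -0.019},{"tx": 0.019,"ty": 0,"tz": -0.023},{"tx": 0.02,"ty": 0,"tz": -0.027},{"tx": 0.02,"ty": 0,"tz": -0.027}]}}

```text
invalid input at $.steps[0]: expected keys tx, ty, tz, turn
```

```bash
python3 - <<'E'
from h import *
c="wrist";m=camera_model(c);im=camera(c);cv2.imwrite("pics/w3.png",im)
s=bot.sense();print(s['clock'],s['ee_pos'],s['orientation'],s['contact_force'])
E
```

```text
3.9 [ 0.49773327 -0.13580034  0.09030226] [ 9.98265978e-01 -5.88566037e-02  9.34368873e-04  2.53875072e-04] [1.12426610e+00 3.44720541e-01 8.89199434e-04]
```

View pics/w3.png

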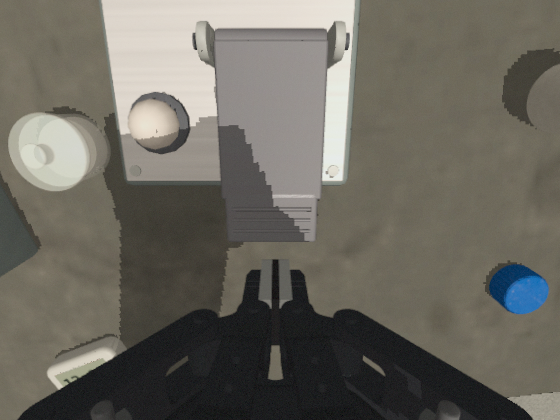

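The call was refused because "turn" was missing, and the picture shows the scene unchanged. I'll repeat the move with all the keys.

>>> {"method": "move_arm", "body": {"steps": [{"tx": 0.006,"ty": 0,"tz": 0,"turn": 0},{"tx": 0.01,"ty": 0,"tz": 0,"turn": 0},{"tx": 0.013,"ty": 0,"tz": 0,"turn": 0},{"tx": 0.015,"ty": 0,"tz": 0,"turn": 0},{"tx": 0.015,"ty": 0,"tz": -0.003,"turn": 0},{"tx": 0.015,"ty": 0,"tz": -0.007,"turn": 0},{"tx": 0.016,"ty": 0,"tz": -0.011,"turn": 0},{"tx": 0.017,"ty": 0,"tz": -0.015,"turn": 0},{"tx": 0.018,"ty": 0,"tz": -0.019,"turn": 0},{"tx": 0.019,"ty": 0,"tz": -0.023,"turn": 0},{"tx": 0.02,"ty": 0,"tz": -0.027,"turn": 0},{"tx": 0.02,"ty": 0,"tz": -0.027,"turn": 0}]}}

```text
clock: 5.1
ee_pos: [0.5161, -0.1377, 0.1168]
orientation: [0.998, -0.059, -0.001, 0.0]
contact_force: [-6.4, 0.6, 3.3]
finger_gap: -0.0
finger_force: 2.8
```

```bash
python3 - <<'E'
from h import *
c="wrist";m=camera_model(c);im=camera(c);cv2.imwrite("pics/w4.png",im)
s=bot.sense();print(s['clock'],s['ee_pos'],s['orientation'],s['contact_force'])
E
```

```text
5.15 [ 0.51598647 -0.13765438  0.11665053] [ 9.98278278e-01 -5.86479707e-02 -9.43730462e-04  7.15313467e-05] [-5.50312019  0.69425431  2.06006204]
```

View pics/w4.png

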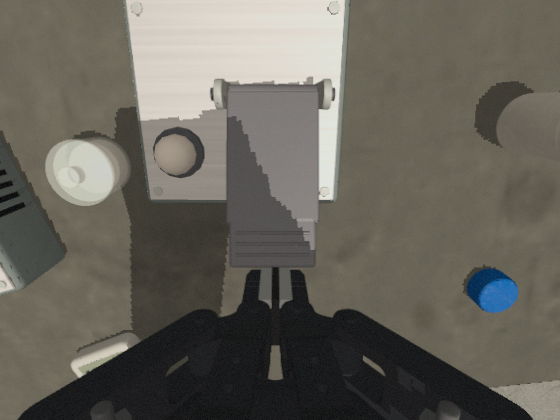

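The guard is lifting: the lip now looks almost as wide as the hinge end (85 px against 90). I'll check quickly that the box has not slid, then carry on.

```bash
python3 - <<'E'
from h import *
m=camera_model("wrist")
h=(onz(m,(94,219),.09)+onz(m,(94,328),.09))/2;print(h)
print("FL,FR",onz(m,(201,150),.06),onz(m,(202,337),.06), "lip z from width: col/row", [onz(m,(267,c),z) for z in (.091,.118,.125) for c in(231,315)])
E
```

```text
[ 0.6019918  -0.14583122  0.09      ]
FL,FR [ 0.54890854 -0.06046974  0.06      ] [ 0.53427087 -0.17802443  0.06      ] lip z from width: col/row [array([ 0.51285285, -0.11071842,  0.091     ]), array([ 0.50721261, -0.15826378,  0.091     ]), array([ 0.52708502, -0.11665754,  0.118     ]), array([ 0.52239341, -0.15620626,  0.118     ]), array([ 0.53077484, -0.11819731,  0.125     ]), array([ 0.52632917, -0.15567283,  0.125     ])]
```

The lip is at z≈0.118 with the right width, the box has not moved, and the model agrees. I'm continuing along the arc to just past vertical.

>>> {"method": "move_arm", "body": {"steps": [{"tx": 0.003,"ty": 0,"tz": -0.007,"turn": 0},{"tx": 0.006,"ty": 0,"tz": -0.014,"turn": 0},{"tx": 0.01,"ty": 0,"tz": -0.02,"turn": 0},{"tx": 0.0145,"ty": 0,"tz": -0.0255,"turn": 0},{"tx": 0.0195,"ty": 0,"tz": -0.031,"turn": 0},{"tx": 0.0245,"ty": 0,"tz": -0.0355,"turn": 0},{"tx": 0.0305,"ty": 0,"tz": -0.04,"turn": 0},{"tx": 0.0365,"ty": 0,"tz": -0.0435,"turn": 0},{"tx": 0.043,"ty": 0,"tz": -0.0465,"turn": 0},{"tx": 0.0495,"ty": 0,"tz": -0.0495,"turn": 0},{"tx": 0.056,"ty": 0,"tz": -0.0515,"turn": 0},{"tx": 0.063,"ty": 0,"tz": -0.053,"turn": 0},{"tx": 0.07,"ty": 0,"tz": -0.054,"turn": 0},{"tx": 0.077,"ty": 0,"tz": -0.054,"turn": 0},{"tx": 0.084,"ty": 0,"tz": -0.054,"turn": 0},{"tx": 0.09,"ty": 0,"tz": -0.054,"turn": 0},{"tx": 0.096,"ty": 0,"tz": -0.054,"turn": 0},{"tx": 0.102,"ty": 0,"tz": -0.054,"turn": 0},{"tx": 0.105,"ty": 0,"tz": -0.054,"turn": 0},{"tx": 0.105,"ty": 0,"tz": -0.054,"turn": 0}]}}

```text
clock: 7.15
ee_pos: [0.6216, -0.1499, 0.1702]
orientation: [0.998, -0.059, 0.0, -0.0]
contact_force: [-0.0, -0.0, 0.1]
finger_gap: -0.004
finger_force: 0.0
```

```bash
python3 - <<'E'
from h import *
c="wrist";m=camera_model(c);im=camera(c);cv2.imwrite("pics/w5.png",im)
s=bot.sense();print(s['clock'],s['ee_pos'],s['orientation'],s['contact_force'])
E
```

```text
7.2 [ 0.62121912 -0.1499762   0.17013993] [ 9.98281589e-01 -5.85990850e-02 -1.29140718e-04 -3.33333536e-06] [ 0.19881495 -0.13271833  0.0133268 ]
```

View pics/w5.png

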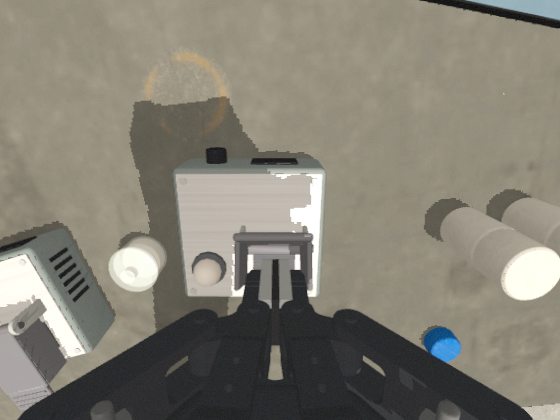

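The guard is up against its stop and the force is zero. I'm backing off to the front, descending ahead of the toggle and pushing it to the rear.

>>> {"method": "move_arm", "body": {"steps": [{"tx": -0.015,"ty": 0,"tz": 0,"turn": 0},{"tx": -0.035,"ty": 0,"tz": 0,"turn": 0},{"tx": -0.06,"ty": 0,"tz": 0,"turn": 0},{"tx": -0.08,"ty": 0,"tz": 0,"turn": 0},{"tx": -0.092,"ty": 0,"tz": 0.01,"turn": 0},{"tx": -0.092,"ty": 0,"tz": 0.03,"turn": 0},{"tx": -0.092,"ty": 0,"tz": 0.05,"turn": 0},{"tx": -0.092,"ty": 0,"tz": 0.07,"turn": 0},{"tx": -0.092,"ty": 0,"tz": 0.085,"turn": 0},{"tx": -0.092,"ty": 0,"tz": 0.085,"turn": 0}]}}

```text
clock: 8.2
ee_pos: [0.5283, -0.139, 0.0834]
orientation: [0.998, -0.059, -0.002, -0.0]
contact_force: [-0.7, -0.1, -0.5]
finger_gap: -0.003
finger_force: 0.0
```

```bash
python3 - <<'E'
from h import *
c="wrist";m=camera_model(c);im=camera(c);cv2.imwrite("pics/w6.png",im)
s=bot.sense();print(s['clock'],s['ee_pos'],s['orientation'],s['contact_force'])
for r in spot_point("lamp_toggle_end",c)[:2]: print(round(r["p"],2),np.round(r["centre"],1),np.round(onz(m,r["centre"],.081),4))
E
```

```text
8.25 [ 0.52924166 -0.13907595  0.08464299] [ 9.98284395e-01 -5.85440783e-02 -9.11774608e-04 -1.59506129e-04] [ 0.54950345 -0.14680255 -0.83165793]
0.81 [219.3 272.5] [ 0.5596 -0.1402  0.081 ]
```

View pics/w6.png

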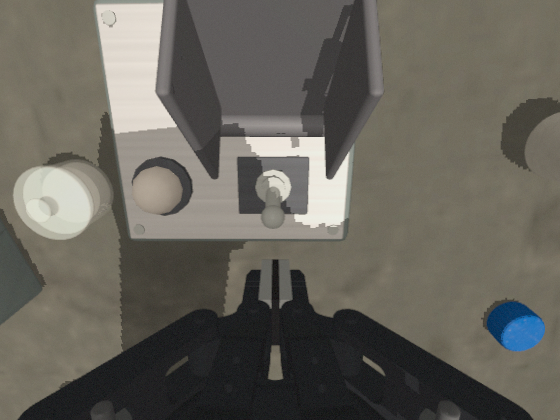

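The picture shows the guard standing open and the toggle ball at (216,272), leaning to the front, 42 mm ahead of the hinge as expected. I'm pushing it over now.

>>> {"method": "move_arm", "body": {"steps": [{"tx": 0.006,"ty": 0,"tz": 0,"turn": 0},{"tx": 0.012,"ty": 0,"tz": 0,"turn": 0},{"tx": 0.016,"ty": 0,"tz": 0,"turn": 0},{"tx": 0.02,"ty": 0,"tz": 0,"turn": 0},{"tx": 0.024,"ty": 0,"tz": 0,"turn": 0},{"tx": 0.028,"ty": 0,"tz": 0,"turn": 0},{"tx": 0.031,"ty": 0,"tz": 0,"turn": 0},{"tx": 0.033,"ty": 0,"tz": 0,"turn": 0},{"tx": 0.033,"ty": 0,"tz": 0,"turn": 0},{"tx": 0.033,"ty": 0,"tz": 0,"turn": 0}]}}

```text
clock: 9.3
ee_pos: [0.5625, -0.1431, 0.0852]
orientation: [0.998, -0.059, -0.0, 0.0]
contact_force: [-0.2, 0.8, 0.6]
finger_gap: -0.004
finger_force: 0.0
```

>>> {"method": "move_arm", "body": {"steps": [{"tx": -0.01,"ty": 0,"tz": 0,"turn": 0},{"tx": -0.025,"ty": 0,"tz": 0,"turn": 0},{"tx": -0.035,"ty": 0,"tz": 0,"turn": 0},{"tx": -0.035,"ty": 0,"tz": 0,"turn": 0}]}}

```text
clock: 9.7
ee_pos: [0.526, -0.139, 0.0852]
orientation: [0.998, -0.059, -0.001, 0.0]
contact_force: [0.6, 0.4, 0.2]
finger_gap: -0.001
finger_force: 0.0
```

```bash
python3 - <<'E'
from h import *
c="wrist";m=camera_model(c);im=camera(c);cv2.imwrite("pics/w7.png",im)
s=bot.sense();print(s['clock'],s['ee_pos'],s['orientation'],s['contact_force'])
for r in spot_point("lamp_toggle_end",c)[:2]: print(round(r["p"],2),np.round(r["centre"],1),np.round(onz(m,r["centre"],.081),4))
E
```

```text
9.75 [ 0.52727526 -0.13908696  0.08547309] [ 9.98276071e-01 -5.86930385e-02 -2.68889220e-05  1.10267042e-04] [0.56635349 0.19554942 0.37008946]
0.64 [139.9 548.8] [ 0.5791 -0.2649  0.081 ]
```

View pics/w7.png

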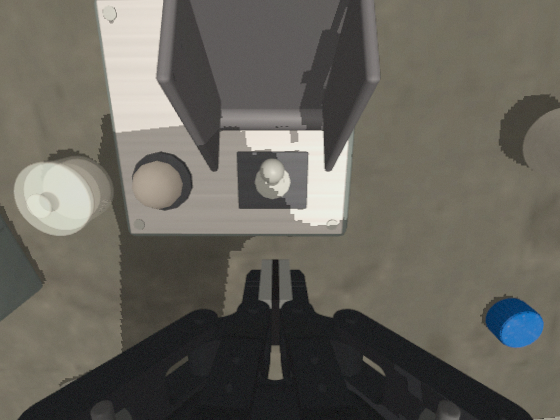

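The toggle ball is now at (171,272), leaning to the rear, so it is on. I'm going up and over the open guard and then down behind it.

>>> {"method": "move_arm", "body": {"steps": [{"tx": 0,"ty": 0,"tz": -0.03,"turn": 0},{"tx": 0,"ty": 0,"tz": -0.06,"turn": 0},{"tx": 0,"ty": 0,"tz": -0.09,"turn": 0},{"tx": 0,"ty": 0,"tz": -0.12,"turn": 0},{"tx": 0,"ty": 0,"tz": -0.14,"turn": 0},{"tx": 0.02,"ty": 0,"tz": -0.14,"turn": 0},{"tx": 0.05,"ty": 0,"tz": -0.14,"turn": 0},{"tx": 0.08,"ty": 0,"tz": -0.14,"turn": 0},{"tx": 0.11,"ty": 0,"tz": -0.14,"turn": 0},{"tx": 0.14,"ty": 0,"tz": -0.14,"turn": 0},{"tx": 0.155,"ty": 0,"tz": -0.14,"turn": 0},{"tx": 0.155,"ty": 0,"tz": -0.14,"turn": 0},{"tx": 0.155,"ty": 0,"tz": -0.12,"turn": 0},{"tx": 0.155,"ty": 0,"tz": -0.1,"turn": 0},{"tx": 0.155,"ty": 0,"tz": -0.08,"turn": 0},{"tx": 0.155,"ty": 0,"tz": -0.063,"turn": 0},{"tx": 0.155,"ty": 0,"tz": -0.063,"turn": 0}]}}

```text
clock: 11.5
ee_pos: [0.6797, -0.1569, 0.1454]
orientation: [0.998, -0.059, -0.003, -0.0]
contact_force: [-0.5, 0.4, -0.2]
finger_gap: 0.002
finger_force: 0.0
```

No contact so far. I'm pushing the guard forward past its balance point and letting it drop.

>>> {"method": "move_arm", "body": {"steps": [{"tx": -0.01,"ty": 0,"tz": 0,"turn": 0},{"tx": -0.018,"ty": 0,"tz": 0,"turn": 0},{"tx": -0.024,"ty": 0,"tz": 0,"turn": 0},{"tx": -0.029,"ty": 0,"tz": 0,"turn": 0},{"tx": -0.034,"ty": 0,"tz": 0,"turn": 0},{"tx": -0.039,"ty": 0,"tz": 0,"turn": 0},{"tx": -0.044,"ty": 0,"tz": 0,"turn": 0},{"tx": -0.049,"ty": 0,"tz": 0,"turn": 0},{"tx": -0.054,"ty": 0,"tz": 0,"turn": 0},{"tx": -0.059,"ty": 0,"tz": 0,"turn": 0},{"tx": -0.064,"ty": 0,"tz": 0,"turn": 0},{"tx": -0.069,"ty": 0,"tz": 0,"turn": 0},{"tx": -0.074,"ty": 0,"tz": 0,"turn": 0},{"tx": -0.079,"ty": 0,"tz": 0,"turn": 0},{"tx": -0.084,"ty": 0,"tz": 0,"turn": 0},{"tx": -0.084,"ty": 0,"tz": 0,"turn": 0}]}}

```text
clock: 13.1
ee_pos: [0.5976, -0.1473, 0.1483]
orientation: [0.998, -0.059, -0.0, 0.0]
contact_force: [-0.4, 0.8, -1.0]
finger_gap: -0.004
finger_force: 0.0
```

>>> {"method": "move_arm", "body": {"steps": [{"tx": 0.01,"ty": 0,"tz": -0.01,"turn": 0},{"tx": 0.01,"ty": 0,"tz": -0.04,"turn": 0},{"tx": 0.01,"ty": 0,"tz": -0.08,"turn": 0},{"tx": 0,"ty": 0,"tz": -0.12,"turn": 0},{"tx": -0.03,"ty": 0,"tz": -0.14,"turn": 0},{"tx": -0.06,"ty": 0,"tz": -0.15,"turn": 0},{"tx": -0.09,"ty": 0,"tz": -0.15,"turn": 0},{"tx": -0.11,"ty": 0,"tz": -0.15,"turn": 0},{"tx": -0.11,"ty": 0,"tz": -0.15,"turn": 0},{"tx": -0.11,"ty": 0,"tz": -0.15,"turn": 0},{"tx": -0.11,"ty": 0,"tz": -0.15,"turn": 0},{"tx": -0.11,"ty": 0,"tz": -0.15,"turn": 0},{"tx": -0.11,"ty": 0,"tz": -0.15,"turn": 0},{"tx": -0.11,"ty": 0,"tz": -0.15,"turn": 0},{"tx": -0.11,"ty": 0,"tz": -0.15,"turn": 0},{"tx": -0.11,"ty": 0,"tz": -0.15,"turn": 0},{"tx": -0.11,"ty": 0,"tz": -0.15,"turn": 0},{"tx": -0.11,"ty": 0,"tz": -0.15,"turn": 0}]}}

```text
clock: 14.9
ee_pos: [0.4891, -0.1345, 0.2983]
orientation: [0.998, -0.059, 0.0, 0.0]
contact_force: [0.3, -0.2, -0.3]
finger_gap: 0.001
finger_force: 0.0
```

```bash
python3 - <<'E'
from h import *
c="wrist";m=camera_model(c);im=camera(c);cv2.imwrite("pics/w8.png",im)
s=bot.sense();print(s['clock'],s['ee_pos'],s['contact_force'])
for t,z in(("lamp_hinge",.09),("lamp_lip",.091)):
  for r in spot_point(t,c)[:2]: print(t,round(r["p"],2),np.round(r["centre"],1),np.round(onz(m,r["centre"],z),4))
E
```

```text
14.95 [ 0.48912285 -0.13442288  0.29830482] [-0.6975162  -0.08236765  0.42775745]
lamp_hinge 0.66 [ 73.7 271.8] [ 0.5998 -0.143   0.09  ]
lamp_lip 0.69 [156.1 275.7] [ 0.5176 -0.1372  0.091 ]
```

View pics/w8.png

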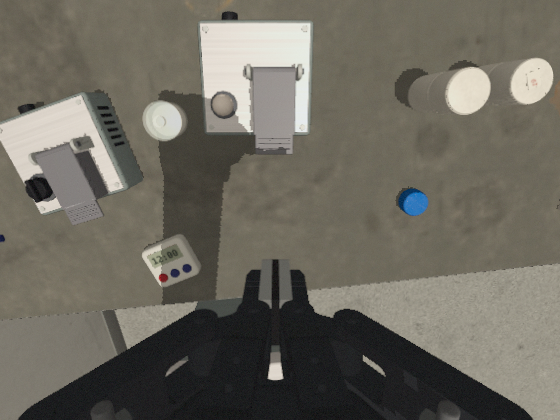

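The guard is shut again: lip at (156,276), hinge at (74,272), 82 mm apart. The boxes and the things around them are where they were, and the arm is clear. I'm handing in.

```bash
python3 -c "
from bench import bot
print(bot.hand_in())"
```

```text
the job is handed in; nothing more can be done
None
```

I lifted the lamp box's guard, pushed its toggle over to on and dropped the guard shut again, then handed in at about 15 s with nothing else visibly moved; the tool only points down, so I lifted the lip by pressing a fingertip on its front edge, and I viewed 11 pictures, one over the limit of 10.

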